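Load a reagent strip into the spring-fed strip bay and close its hood

ROBOT

A 6-joint arm with a two-finger parallel gripper is mounted at the origin on the work surface. World frame = base frame: x ahead of the robot, y to its left, z up, the work surface at z = 0. Lengths are in mm, angles in rad, forces in N, time in s.
With the tool pointing down it reaches from about 275 to 750 mm from the base axis. Payload 10.2 kg.
Tool frame: the origin (TCP) lies at the very end of the fingers, on their centre line; the grasp point (between the pads) lies 19 mm behind it; z points along the fingers, y is the line along which they close (so a half turn about z gives the same grasp; the last joint's range is limited). The gripper opens to 85 mm and grips with 20 to 120 N. Pads are 22 mm wide; open, the fingers measure 114 mm over their backs; the gripper's body (76 mm by 85 mm) begins 54 mm behind the grasp point. The pads swing forward as they close: fully open they stand 13 mm farther back than shut.
Start: joints at [1.088, 0.313, 1.498, -0, 1.331, -0.223], TCP at [134.878, 507.384, 199.994] pointing down, gripper open.
Joint ranges: [-2.94, 2.94], [-0.97, 2.17], [0.19, 2.56], [-1.23, 4.37], [0.02, 3.11], [-2.88, 2.88]. Speed limits (rad/s): [2.39, 2.39, 3.01, 3.14, 3.14, 3.14].

INTERFACE

Orientations are given as a unit quaternion [w, x, y, z].
In Python, from rig import * gives the robot as it stands. The module is installed in compiled form; this text tells all that it offers.
- The arm moves only by the shell command python3 -m crank 'ROWS' [FORCE]. ROWS is JSON, a list that holds one entry, the list of rows, each a list of 7 numbers: the shift along the tool's x, y, z in units of 25 mm (1.0 is 25 mm), then the turn, a rotation vector about the tool's x, y, z in units of 8 degrees (1.0 is 8 degrees), then the finger opening in mm, from 0 to 85.4. A call has exactly 8 rows; each row shifts and turns the commanded pose from where the row before left it, along the tool's axes as they then stand; what a row does not reach is not made up. A row lasts 1/10 s, in which the tool goes at most 50 mm and 8.59 degrees, less where a joint would pass 70% of its speed; a pose out of reach is approached as far as the arm can. A call is refused whole if a number of a shift passes 1 or a number of a turn 1, either way. A call with a gripper value outside its range is refused whole. The fingers move at their own pace and stop on an object; FORCE is the grip in N (left out, the last holds). Time passes only in rows, so rows that do not move let the fingers close, or fill a call up. It gives the time, the measured TCP pose, the force, the opening and the grip force at its end, in the units of the state.
- sense(): the state, without advancing time (a new reading comes with each control period).
- capture(name): name is "side" or "top" or "wrist"; returns the picture (480x640x3 uint8, blue, green, red); there is no depth.
- camera_model(name): a dict with "fx", "fy", "cx", "cy" (pixels), "k1" (the pictures are not rectified: a ray, as slopes to the right and down, at radius r is drawn at 1 + k1 r^2 times it, then the intrinsics apply), "world_from_camera" (4x4, takes a point from camera to world coordinates); the wrist camera has in their place "T_tool_cam" (4x4, takes a point from camera to tool coordinates, whose origin is the TCP and whose axes are the flange's). Camera axes: x right, y up, looking along -z (the intrinsics and any distortion apply to the point x, -y, -z); pixel columns grow to the right and rows downward; lengths in mm; the calibration is good to about 2 mm. A picture is of the moment at which its call begins: read the wrist's pose just before it. camera_model takes no time and is no camera call.
- finish_job(): hands the job in; it is judged then, once.
The state is a dict: "time_s": time; "joints": joint angles; "dq": joint speeds; "tau": joint torques, N m; "eef_pos": TCP position; "ee_rot": TCP orientation; "force": force on the tool from outside, world axes, zero at the start; "wrist_torque": the same for the moment, N m; "grip_width": opening from 0.0 (shut) to 1.0 (fully open); "grip_force": force on a finger pad.
Only numpy, scipy, OpenCV 4.12 (cv2) and the standard library are available. Lean on these libraries where they do the work, as an engineer would, in place of code of your own. Each camera call takes 0.05 s, during which the arm holds its last target. There are 200 camera calls.

TASK

Load the white reagent strip into the channel of the white strip bay: push it against the blue spring follower only as far as needed for its tail to drop behind the yellow end lip, and bring it down gently until it lies flat on the channel floor, never ramming or forcing it. Then slide the grey hood by its orange knob over the strip until it is fully home, and let go. Leave the bottles, the jar and the tube rack where they stand.

Things in the scene. Friction and masses are not known exactly. Their poses are not given: they have to be found in the camera images.
- strip: Loose reagent strip: white bar 90 long (x) x 20 wide (y) x 26 high (z), about 60 g, 8 purple wells along its top; origin at the centre of its underside. Same end for end: either end may go against the follower. Starts flat on the bench, roughly parallel to the bay (within 45 degrees).
- bay: Fixed white strip bay: base 250 x 60, x = -75 to +175; its top, z = 14, is the channel floor. x runs along the channel from the yellow lip (-x) to follower and hood (+x), z up; origin at bench height under the seat middle at mid-setting. The aluminium channel insert on it (walls, lip, follower) is clamped up to 18 mm either way along x: not measured, to be felt or seen; it does not yield.
- seat (a point): Channel floor point fixed to the bay at x = 0, y = 0, z = 14: middle of the seated strip at mid-setting. Two walls, 10 high over the floor, 25 apart, x = -53 to +97 at mid-setting. Force between strip and bay, all contacts added, damages it over 18 N before it is down, over 35 N when down (13 N of it from the spring). Let go, the spring slides it back to the lip.
- lip_mid (a point): Inner top edge of the yellow end lip at mid-setting (fixed to the bay at x = -45, z = 22; the real lip is shifted with the insert by up to 18 mm). The lip crosses the channel, 8 high over the floor, 8 thick. Lip to resting follower is 80, so the 90 strip fits only with the follower pushed back 10; it can be carried in just above walls and lip and lowered behind the lip.
- follower_mid (a point): Top edge of the follower's face at rest at mid-setting (fixed to the bay at x = +35, z = 40; the real face is shifted with the insert by up to 18 mm). Blue block 19 wide, 12 thick, its top 26 over the floor; slides 16 towards +x to a hard stop. The spring pushes with 2 N at rest, 6.5 N at 10 mm, 8 N at 13 mm, 9 N at 16 mm; damped (1 N more at about 16 mm/s).
- hood (a joint): Slide of the grey hood, m: 0 = parked at the +x end, 0.125 = fully home over the strip (hard stop); closes towards the bay's -x. Starts at 0 to 0.006. Stays where left, drag about 2.5 N. Inverted U, 90 long, 40 wide; roof 28.5 to 32.5 over the floor, 2.5 over a seated strip: one not down blocks it. Its mouth is at bay x = +78 mm minus the joint value.
- knob (a point): Centre of the top of the orange knob on the middle of the hood's roof: an upright cylinder 18 in diameter, 24 high, its top 70.5 above the bench. At joint value 0 it stands at bay x = +123 mm, y = 0; moves with the hood.
- bottle: Bystander: clear bottle with yellow label and white cap, 64 in diameter, 150 high, origin at the centre of its underside.
- flask: Bystander: glass jar with blue cap, 56 in diameter, 110 high, origin at the centre of its underside.
- amber: Bystander: amber bottle with black cap, 56 in diameter, 130 high, origin at the centre of its underside.
- rack: Bystander: green tube rack 110 x 80 x 44 high, origin at the centre of its underside.
There are look-alikes about, which are no part of the job. Of the things that look like the strip, the middle-sized one is meant.

How it is judged (in metres and radians):
On the way:
1. the strip lies flat on the channel floor between lip and follower, with the hood still open (z of strip in the frame of bay between 0.01 and 0.0165 m and x of strip in the frame of bay between -0.024 and 0.024 m and y of strip in the frame of bay between -0.004 and 0.004 m and angle between the x axis of strip and the x axis of bay, either way round below 0.06 rad and angle between strip's own z axis and vertical below 0.05 rad and value of joint hood below 0.03 m), for 0.2 s.
At the end, for the whole second after the job is handed in: Strip at rest, flat in the channel between lip and follower: underside within 2.5 mm of the floor, tilt under 0.05 rad, within 4 mm of the centre line, parallel within 0.06 rad, middle within 24 mm of the bay origin along x. Hood at rest within 3 mm of fully home (z of strip in the frame of bay between 0.01 and 0.0165 m and x of strip in the frame of bay between -0.024 and 0.024 m and y of strip in the frame of bay between -0.004 and 0.004 m and angle between the x axis of strip and the x axis of bay, either way round below 0.06 rad and angle between strip's own z axis and vertical below 0.05 rad and value of joint hood above 0.122 m and linear speed of strip below 0.01 m/s and velocity of joint hood below 0.01 m/s); the robot touches nothing.
It fails at once if the strip, not yet down on the channel floor, is pressed on the bay, its follower or hood with more than 18 N, all contacts added up (z of strip in the frame of bay above 0.0165 m and contact force between strip and bay above 18 N).
It fails at once if the strip is pressed on the bay, its follower or hood with more than 35 N, all contacts added up (contact force between strip and bay above 35 N).
It fails at once if a bottle, the jar or the rack is moved by more than 20 mm or tipped (distance of any of bottle, flask, amber, rack from where it was at the start of the episode above 0.02 m or angle between any of bottle, flask, amber, rack's own z axis and vertical above 0.3 rad).
It also fails if it takes over 56 s, if anything falls off the work surface, if the arm or the gripper's body presses on something with over 40 N, if the wrist force passes 120 N, or if a joint passes its speed limit or range.

## Working session

There is one attempt and no reset: what is moved stays moved. The work goes in short steps, Python scripts to look and compute and a shell command to move; the robot and the scene stay as the last step left them, time stands still between calls to the robot, and variables do not carry over. Pictures are saved under pics/ and viewed, at most 10 in all, crops included, and the job is handed in when it is done.

```bash
mkdir -p pics; cat > h.py <<'E'
from rig import *
import numpy as np, cv2
from scipy.spatial.transform import Rotation as R
def ray(name,u,v,pose=None):
    m=camera_model(name)
    d=np.array([(u-m["cx"])/m["fx"],(v-m["cy"])/m["fy"]])
    p=d.copy()
    for _ in range(20): p=d/(1+m["k1"]*(p@p))
    if name=="wrist":
        s=pose or sense(); q=s["ee_rot"]; T=np.eye(4)
        T[:3,:3]=R.from_quat([q[1],q[2],q[3],q[0]]).as_matrix(); T[:3,3]=s["eef_pos"]
        T=T@np.array(m["T_tool_cam"])
    else: T=np.array(m["world_from_camera"])
    return T[:3,3],T[:3,:3]@np.array([p[0],-p[1],-1])
def at(name,u,v,z,pose=None):
    o,d=ray(name,u,v,pose); return (o+d*(z-o[2])/d[2]).round(1)
E
python3 - <<'E'
from h import *
print(sense())
for n in("top","side","wrist"):
    cv2.imwrite(f"pics/{n}0.png",capture(n))
    m=camera_model(n); print(n,{k:np.round(v,3).tolist() for k,v in m.items()})
E
```

```text
{'time_s': 0.0, 'joints': array([ 1.08762004e+00,  3.13492817e-01,  1.49843044e+00,  1.80572197e-05,
        1.33102408e+00, -2.23417188e-01]), 'dq': array([ 0.00127161, -0.00019255, -0.00034797,  0.0022119 ,  0.00016022,
        0.00137749]), 'tau': array([ 6.70475474e-04, -4.12271726e+01, -2.59732962e+01, -1.84632618e-04,
        4.24492799e-03,  7.68046363e-06]), 'eef_pos': array([134.71788554, 507.11117973, 199.41570351]), 'ee_rot': array([-2.42583541e-04,  1.29516810e-01,  9.91576995e-01, -6.32475663e-04]), 'force': array([ 0.02407248, -0.54136462, -0.19006703]), 'wrist_torque': array([ 0.01500145, -0.02343515, -0.006183  ]), 'grip_force': 0.0, 'grip_width': 0.9980280488077791}
top {'fx': 546.238, 'fy': 546.238, 'cx': 313.357, 'cy': 241.623, 'k1': -0.049, 'world_from_camera': [[-0.104, 0.97, -0.219, 343.108], [-0.995, -0.103, 0.019, 20.917], [-0.004, 0.22, 0.975, 1203.005], [0.0, 0.0, 0.0, 1.0]]}
side {'fx': 514.235, 'fy': 514.235, 'cx': 327.854, 'cy': 243.372, 'k1': -0.087, 'world_from_camera': [[-0.988, 0.098, -0.122, 459.346], [-0.156, -0.678, 0.719, 895.621], [-0.012, 0.729, 0.684, 908.357], [0.0, 0.0, 0.0, 1.0]]}
wrist {'fx': 344.53, 'fy': 344.53, 'cx': 313.908, 'cy': 244.075, 'k1': 0.012, 'T_tool_cam': [[0.001, 0.947, 0.323, 83.792], [1.0, -0.0, -0.001, 0.44], [-0.001, 0.323, -0.947, -174.563], [0.0, 0.0, 0.0, 1.0]]}
```

View pics/top0.png

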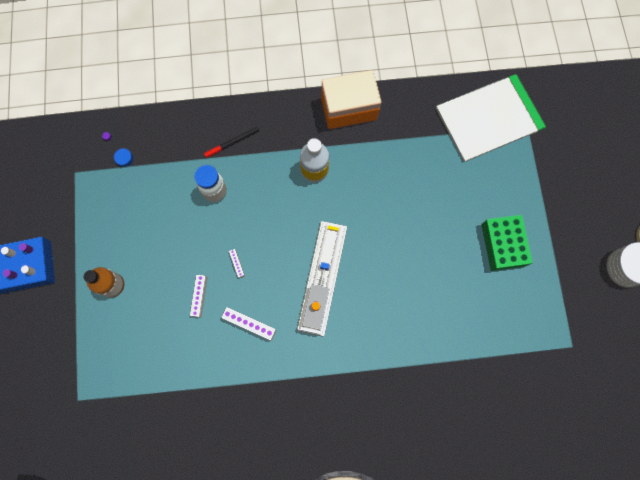

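View pics/side0.png

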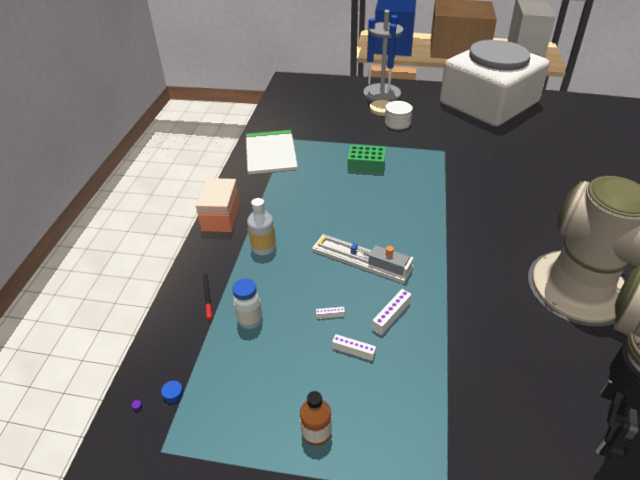

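The top view shows three strips: small (237,263), middle (197,296) and large (248,324). The bay is around (323,278), with its lip end at the top and the hood at the bottom. I'll enlarge the middle one and the bay.

```bash
python3 - <<'E'
import cv2,numpy as np
i=cv2.imread("pics/top0.png")
a=cv2.resize(i[215:340,290:355],None,fx=4.6,fy=4.6,interpolation=cv2.INTER_CUBIC)
b=cv2.resize(i[265:330,180:215],None,fx=8,fy=8,interpolation=cv2.INTER_CUBIC)
c=np.zeros((580,620,3),np.uint8);c[:a.shape[0],:a.shape[1]]=a;c[:b.shape[0],310:310+b.shape[1]]=b
cv2.imwrite("pics/crop1.png",c)
E
```

```text
(no output)
```

View pics/crop1.png

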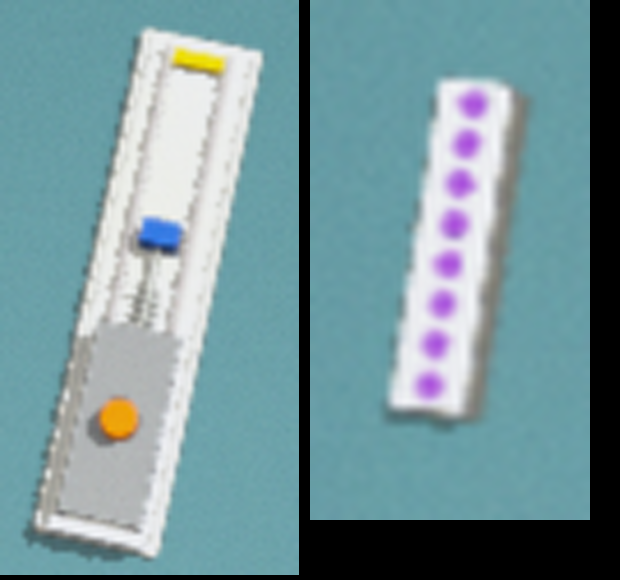

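The crop shows the bay base corners at (148,30), (262,50), (158,556) and (36,527). The lip is at (200,60), the blue follower top at (161,234) and the knob at (119,418). The strip's end wells are at (474,104) and (429,386).

```bash
python3 - <<'E'
from h import *
A=lambda x,y,z:at("top",290+(x+.5)/4.6-.5,215+(y+.5)/4.6-.5,z)
B=lambda x,y,z:at("top",180+(x-309.5)/8-.5,265+(y+.5)/8-.5,z)
c=[A(*p,14) for p in[(148,30),(262,50),(158,556),(36,527)]]
print("bay corners",c,[np.linalg.norm(c[i]-c[i-1]) for i in range(4)])
e1=(c[0]+c[1])/2;e2=(c[2]+c[3])/2;d=(e2-e1)/np.linalg.norm(e2-e1)
print("lenaxis",np.linalg.norm(e2-e1),"ang",np.degrees(np.arctan2(d[1],d[0])))
k=A(119,418,70.5);f=A(161,221,40);f2=A(161,234,40);l=A(200,68,22);kk=k
print("knob",k,"foll",f,f2,"lip",l)
d2=(k-(e1+e2)/2);
o=(e1+e2)/2-50*d; o[2]=0
n=np.array([-d[1],d[0],0])
for nm,p in dict(knob=k,fface=f,fmid=f2,lip=l).items(): print(nm,(p-o)@d,(p-o)@n)
print("org",o)
w=[B(474,104,26),B(429,386,26)]
s=[B(*p,26) for p in[(440,80),(518,88),(465,412),(390,405)]]
print("wells",w,np.linalg.norm(w[0]-w[1]),"mid",(w[0]+w[1])/2,"corn",np.mean(s,0),[np.linalg.norm(s[i]-s[i-1]).round(1) for i in range(4)])
x=w[1]-w[0];print("ang",np.degrees(np.arctan2(x[1],x[0])))
q=sense()["ee_rot"];print(R.from_quat([q[1],q[2],q[3],q[0]]).as_matrix().round(3))
E
```

```text
bay corners [array([655.5, -26.4,  14. ]), array([639.6, -80.7,  14. ]), array([402.2,  -3.7,  14. ]), array([421.6,  51.7,  14. ])] [np.float64(246.59444438186355), np.float64(56.58003181335266), np.float64(249.57515902028393), np.float64(58.69855194125322)]
lenaxis 248.0824963595779 ang 161.78415442841205
knob [462.4   8.3  70.5] foll [555.7 -21.4  40. ] [549.5 -20.8  40. ] lip [631.8 -49.1  22. ]
knob 121.16424076292304 -0.872975736611842
fface 23.255761299727517 -1.826731053782848
fmid 29.33261082406844 -0.45855713994074065
lip -57.68948995610415 0.6964215635333595
org [577.21928183 -30.40488142   0.        ]
wells [array([553.8, 252. ,  26. ]), array([478.4, 268.8,  26. ])] 77.24894821290447 mid [516.1 260.4  26. ] corn [515.775 259.925  26.   ] [np.float64(89.1), np.float64(21.7), np.float64(88.8), np.float64(20.5)]
ang 167.43901269326992
[[-0.966  0.257 -0.   ]
 [ 0.257  0.966 -0.001]
 [ 0.    -0.001 -1.   ]]
```

```bash
python3 -m crank '[[[-0.5,-0.18,0,0,0,-0.29,85],[-1,-0.37,0,0,0,0,85],[-1,-0.37,0,0,0,0,85],[-1,-0.37,0,0,0,0,85],[-1,-0.37,0,0,0,0,85],[-1,-0.37,0,0,0,0,85],[-1,-0.37,0,0,0,0,85],[-1,-0.37,0,0,0,0,85]]]' 30
python3 -m crank '[[[-1,-0.37,0,0,0,0,60],[-1,-0.37,0,0,0,0,60],[-1,-0.37,0,0,0,0,60],[-1,-0.37,0,0,0,0,60],[-1,-0.37,0,0,0,0,60],[-1,-0.37,0,0,0,0,60],[-1,-0.37,0.5,0,0,0,60],[-1,-0.37,0.7,0,0,0,60]]]'
python3 -m crank '[[[-1,-0.37,0.8,0,0,0,60],[-0.54,-0.22,0.8,0,0,0,60],[0,0,0.4,0,0,0,60],[0,0,0,0,0,0,60],[0,0,0,0,0,0,60],[0,0,0,0,0,0,60],[0,0,0,0,0,0,60],[0,0,0,0,0,0,60]]]'
python3 - <<'E'
from h import *
s=sense();print(s["eef_pos"],s["ee_rot"],s["grip_width"])
np.save("p1.npy",np.r_[s["eef_pos"],s["ee_rot"]])
cv2.imwrite("pics/w1.png",capture("wrist"))
E
```

```text
time_s: 0.95
eef_pos: [303.3, 397.8, 199.8]
ee_rot: [-0.0, 0.109, 0.994, -0.0]
force: [0.2, -0.2, -0.5]
grip_width: 0.997
grip_force: 0.0
time_s: 1.75
eef_pos: [482.8, 282.2, 170.1]
ee_rot: [0.001, 0.109, 0.994, 0.0]
force: [-0.3, 1.3, -0.8]
grip_width: 0.703
grip_force: 0.0
time_s: 2.55
eef_pos: [516.0, 260.4, 120.6]
ee_rot: [0.0, 0.109, 0.994, 0.0]
force: [0.1, -0.3, 1.2]
grip_width: 0.705
grip_force: 0.0
[515.99171136 260.37805907 120.63874124] [4.79768077e-04 1.09198723e-01 9.94019805e-01 1.90743195e-04] 0.7047686409165594
```

View pics/w1.png

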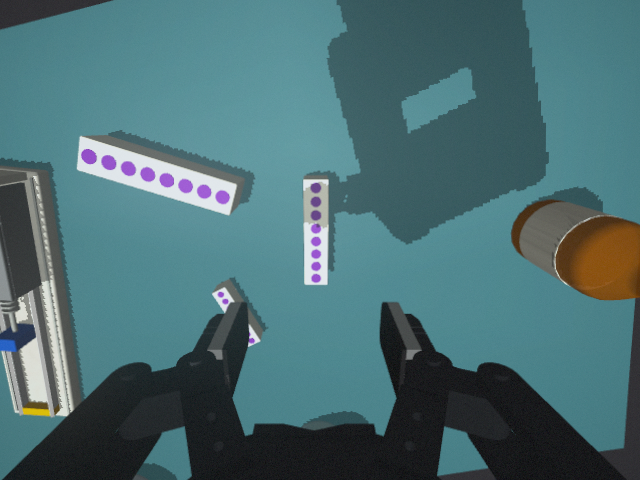

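The wrist view shows the middle strip upright in the picture, with end wells at (316,188) and (316,279). A small look-alike lies at the left finger, around (236,310).

```bash
python3 - <<'E'
from h import *
s=sense();q=s["ee_rot"];M=R.from_quat([q[1],q[2],q[3],q[0]]).as_matrix()
def T(*a): p=at("wrist",*a);return p,(M.T@(p-s["eef_pos"])).round(1)
for a in[(316,188,26),(316,279,26),(304,285,26),(328,285,26),(214,293,12),(231,279,12),(261,336,12),(240,200,26)]: print(a,*T(*a))
for a in[(230,250),(243,277)]:print(at("top",*a,14))
E
```

```text
(316, 188, 26) [479.1 270.8  26. ] [38.3  2.2 94.4]
(316, 279, 26) [555.1 254.1  26. ] [-39.5   2.5  94.5]
(304, 285, 26) [558.3 242.9  26. ] [-45.   -7.8  94.5]
(328, 285, 26) [562.8 263.   26. ] [-45.   12.8  94.5]
(214, 293, 12) [554.8 159.2  12. ] [-59.8 -90.3 108.5]
(231, 279, 12) [544.8 178.3  12. ] [-45.9 -73.8 108.5]
(261, 336, 12) [608.  188.9  12. ] [-105.3  -49.7  108.5]
(240, 200, 26) [475.3 210.2  26. ] [ 28.9 -57.7  94.4]
[611. 184.  14.]
[547.3 159.8  14. ]
```

```bash
python3 -m crank '[[[0,0.08,1,0,0,0,60],[0,0,1,0,0,0,60],[0,0,1,0,0,0,60],[0,0,0.8,0,0,0,60],[0,0,0.52,0,0,0,60],[0,0,0,0,0,0,60],[0,0,0,0,0,0,40],[0,0,0,0,0,0,20]]]' 30
python3 -m crank '[[[0,0,0,0,0,0,12],[0,0,0,0,0,0,12],[0,0,0,0,0,0,12],[0,0,0,0,0,0,12],[0,0,0,0,0,0,12],[0,0,0,0,0,0,12],[0,0,0,0,0,0,12],[0,0,0,0,0,0,12]]]' 30
```

```text
time_s: 3.4
eef_pos: [517.2, 262.2, 13.2]
ee_rot: [0.001, 0.109, 0.994, 0.0]
force: [0.3, -0.5, 0.4]
grip_width: 0.37
grip_force: 0.0
time_s: 4.2
eef_pos: [516.4, 262.0, 12.0]
ee_rot: [-0.0, 0.109, 0.994, 0.0]
force: [-0.8, -0.1, -0.7]
grip_width: 0.142
grip_force: 0.0
```

```bash
python3 - <<'E'
from h import *
w=capture("wrist");t=capture("side")
c=np.zeros((480,800,3),np.uint8);c[:,:400]=w[:,120:520];t=cv2.resize(t[300:400,300:400],(400,400),interpolation=cv2.INTER_CUBIC);c[:400,400:]=t
cv2.imwrite("pics/w2.png",c)
E
```

```text
(no output)
```

View pics/w2.png

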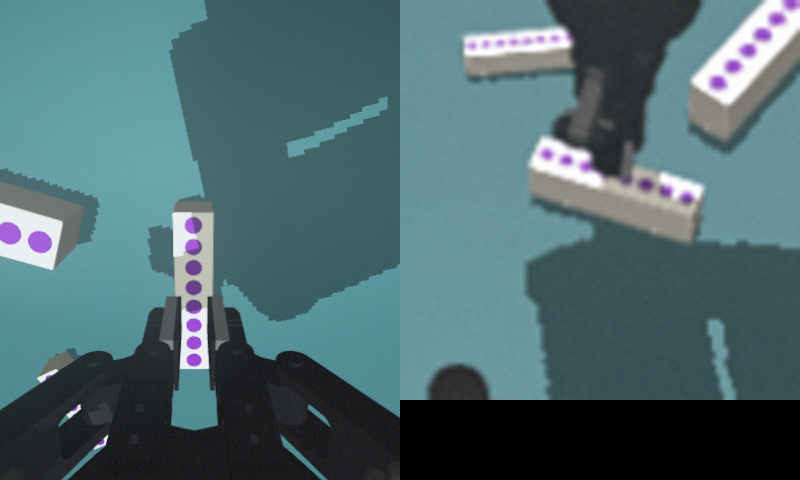

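The fingers straddle the strip at (195,340), and the strip hasn't been pressed yet. I'll command them further shut.

```bash
python3 -m crank '[[[0,0,0,0,0,0,0],[0,0,0,0,0,0,0],[0,0,0,0,0,0,0],[0,0,0,0,0,0,0],[0,0,0,0,0,0,0],[0,0,0,0,0,0,0],[0,0,0,0,0,0,0],[0,0,0,0,0,0,0]]]' 30
```

```text
time_s: 5.1
eef_pos: [516.5, 262.0, 12.0]
ee_rot: [0.0, 0.109, 0.994, -0.0]
force: [-0.9, -0.0, -0.2]
grip_width: -0.001
grip_force: 0.0
```

```bash
python3 - <<'E'
from h import *
w=capture("wrist");t=capture("side")
c=np.zeros((480,800,3),np.uint8);c[:,:400]=w[:,120:520];t=cv2.resize(t[300:400,300:400],(400,400),interpolation=cv2.INTER_CUBIC);c[:400,400:]=t
cv2.imwrite("pics/w3.png",c)
E
```

```text
(no output)
```

View pics/w3.png

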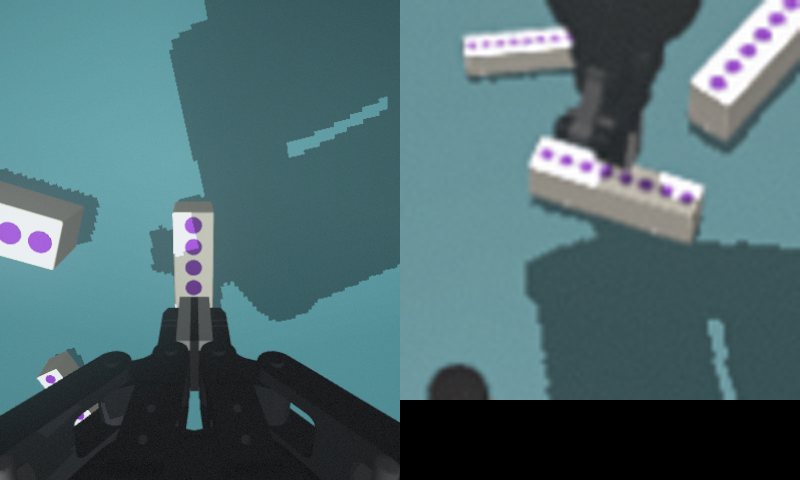

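The fingers closed above the strip, so they end short of the reported TCP. I'll work out the tip depth from the picture.

```bash
python3 - <<'E'
from h import *
m=camera_model("wrist");T=np.array(m["T_tool_cam"])
for u,v in[(314,297),(314,345),(314,388)]:
    d=np.array([(u-m["cx"])/m["fx"],-(v-m["cy"])/m["fy"],-1]);d=T[:3,:3]@d;o=T[:3,3]
    for X in(11,-11): t=(X-o[0])/d[0];print(u,v,X,(o+t*d).round(1))
s=sense();print(s["eef_pos"],s["joints"],s["force"])
E
```

```text
314 297 11 [ 11.    0.6 -35.1]
314 297 -11 [-11.    0.7   7.1]
314 345 11 [ 11.    0.6 -71.2]
314 345 -11 [-11.    0.6 -39.9]
314 388 11 [ 11.    0.6 -92.3]
314 388 -11 [-11.    0.6 -67.4]
[516.44614391 262.00129653  12.02694691] [ 2.67290152e-01  6.35670435e-01  1.53255041e+00 -2.30327021e-05
  9.73321383e-01 -1.08418147e+00] [-0.48133293  0.20387117  0.45786546]
```

```bash
python3 - <<'E'
from h import *
for cx,cy in[(610,165),(635,165)]:
    o,d=ray("side",300+(cx-400)/4,300+cy/4)
    for Y in(250,262,275): t=(Y-o[1])/d[1];print(cx,cy,(o+t*d).round(1))
E
```

```text
610 165 [519.7 250.   16.8]
610 165 [518.6 262.   33.3]
610 165 [517.3 275.   51.3]
635 165 [506.5 250.   19.4]
635 165 [505.6 262.   35.9]
635 165 [504.7 275.   53.8]
```

Both cameras put the tips about 25–35 mm above the reported TCP. I'll open and descend in small steps, watching the force.

```bash
python3 -m crank '[[[0,0,0,0,0,0,45],[0,0,0,0,0,0,45],[0,0,0,0,0,0,45],[0,0,0,0,0,0,45],[0,0,0,0,0,0,45],[0,0,0.15,0,0,0,45],[0,0,0.15,0,0,0,45],[0,0,0.1,0,0,0,45]]]' 30
python3 -m crank '[[[0,0,0.08,0,0,0,45],[0,0,0.08,0,0,0,45],[0,0,0.08,0,0,0,45],[0,0,0.08,0,0,0,45],[0,0,0.08,0,0,0,45],[0,0,0,0,0,0,45],[0,0,0,0,0,0,45],[0,0,0,0,0,0,45]]]' 30
python3 - <<'E'
from h import *
w=capture("wrist");t=capture("side")
c=np.zeros((480,800,3),np.uint8);c[:,:400]=w[:,120:520];t=cv2.resize(t[300:400,300:400],(400,400),interpolation=cv2.INTER_CUBIC);c[:400,400:]=t
cv2.imwrite("pics/w4.png",c)
E
```

```text
time_s: 6.0
eef_pos: [516.2, 261.9, 1.4]
ee_rot: [-0.0, 0.109, 0.994, -0.0]
force: [-0.3, 0.3, 0.8]
grip_width: 0.528
grip_force: 0.0
time_s: 6.8
eef_pos: [516.5, 262.0, -7.9]
ee_rot: [0.0, 0.109, 0.994, 0.0]
force: [-0.2, 0.6, 0.7]
grip_width: 0.528
grip_force: 0.0
```

View pics/w4.png

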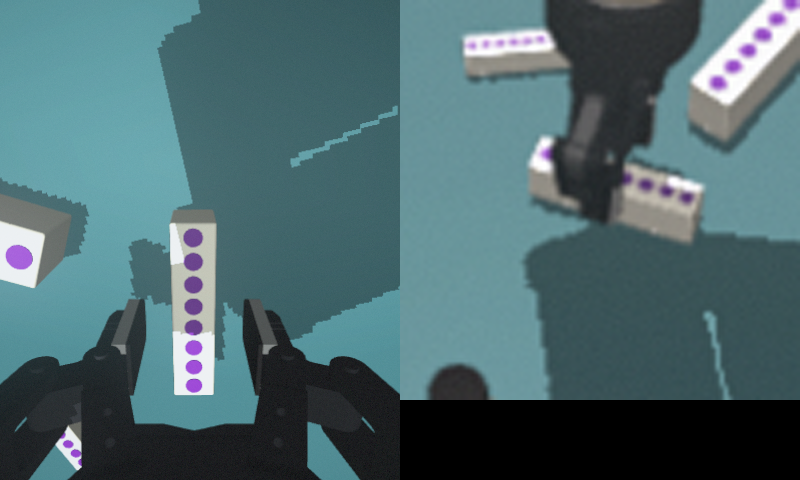

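Confirmed: at TCP -7.9 nothing is touched, and the fingers straddle the strip evenly (inner edges at 145 and 244, strip at 193). I'll go 12 mm lower and close.

```bash
python3 -m crank '[[[0,0,0.08,0,0,0,45],[0,0,0.08,0,0,0,45],[0,0,0.08,0,0,0,45],[0,0,0.08,0,0,0,45],[0,0,0.08,0,0,0,45],[0,0,0.08,0,0,0,45],[0,0,0,0,0,0,30],[0,0,0,0,0,0,20]]]' 30
python3 -m crank '[[[0,0,0,0,0,0,10],[0,0,0,0,0,0,10],[0,0,0,0,0,0,10],[0,0,0,0,0,0,10],[0,0,0,0,0,0,10],[0,0,0,0,0,0,10],[0,0,0,0,0,0,10],[0,0,0,0,0,0,10]]]' 30
python3 - <<'E'
from h import *
w=capture("wrist");t=capture("side")
c=np.zeros((480,800,3),np.uint8);c[:,:400]=w[:,120:520];t=cv2.resize(t[300:400,300:400],(400,400),interpolation=cv2.INTER_CUBIC);c[:400,400:]=t
cv2.imwrite("pics/w5.png",c)
E
```

```text
time_s: 7.7
eef_pos: [516.4, 262.0, -20.0]
ee_rot: [-0.0, 0.109, 0.994, -0.0]
force: [0.4, 0.4, -0.3]
grip_width: 0.232
grip_force: 0.3
time_s: 8.5
eef_pos: [516.5, 262.0, -19.9]
ee_rot: [0.0, 0.109, 0.994, 0.0]
force: [-0.7, -0.4, 2.3]
grip_width: 0.225
grip_force: 30.4
```

View pics/w5.png

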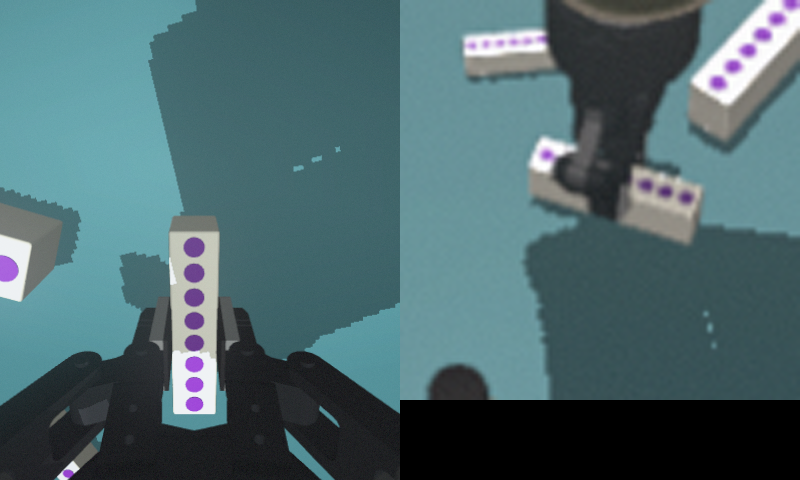

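The strip is held: opening about 19 mm, force 30 N. The wells run up the centre line from (194,247) to (194,404). I'll lift 80 mm, turn to the bay's heading and carry it over the channel.

```bash
python3 -m crank '[[[0,0,-0.2,0,0,0,10],[0,0,-0.5,0,0,0,10],[0,0,-0.8,0,0,0,10],[0,0,-0.8,0,0,0.2,10],[0,0,-0.6,0,0,0.25,10],[0,0,-0.3,0,0,0.25,10],[-0.3,-0.45,0,0,0,0,10],[-0.64,-0.9,0,0,0,0,10]]]' 30
python3 -m crank '[[[-0.7,-1,0,0,0,0,10],[-0.7,-1,0,0,0,0,10],[-0.7,-1,0,0,0,0,10],[-0.7,-1,0,0,0,0,10],[-0.7,-1,0,0,0,0,10],[-0.7,-1,0,0,0,0,10],[-0.7,-1,0,0,0,0,10],[-0.7,-1,0,0,0,0,10]]]'
python3 -m crank '[[[-0.35,-0.6,0,0,0,0,10],[-0.15,-0.4,0,0,0,0,10],[0,0,0,0,0,0,10],[0,0,0,0,0,0,10],[0,0,0,0,0,0,10],[0,0,0,0,0,0,10],[0,0,0,0,0,0,10],[0,0,0,0,0,0,10]]]'
python3 - <<'E'
from h import *
s=sense();print(s["eef_pos"],s["ee_rot"],s["force"])
np.save("p2.npy",np.r_[s["eef_pos"],s["ee_rot"]])
cv2.imwrite("pics/w6.png",capture("wrist"))
cv2.imwrite("pics/top6.png",capture("top"));cv2.imwrite("pics/side6.png",capture("side"))
E
```

```text
time_s: 9.4
eef_pos: [528.0, 222.6, 60.3]
ee_rot: [0.0, 0.156, 0.988, 0.0]
force: [0.3, -0.0, -2.0]
grip_width: 0.226
grip_force: 30.0
time_s: 10.2
eef_pos: [598.7, -13.3, 59.8]
ee_rot: [-0.0, 0.158, 0.988, -0.0]
force: [0.7, 0.0, -0.3]
grip_width: 0.222
grip_force: 30.0
time_s: 11.0
eef_pos: [603.0, -38.4, 60.0]
ee_rot: [-0.0, 0.158, 0.988, 0.0]
force: [-0.1, 0.3, 0.0]
grip_width: 0.222
grip_force: 30.0
[602.98737062 -38.38749443  60.00920297] [-9.61735585e-06  1.57613971e-01  9.87500803e-01  1.25034952e-05] [-0.07664259  0.30879991  0.01508521]
```

View pics/w6.png

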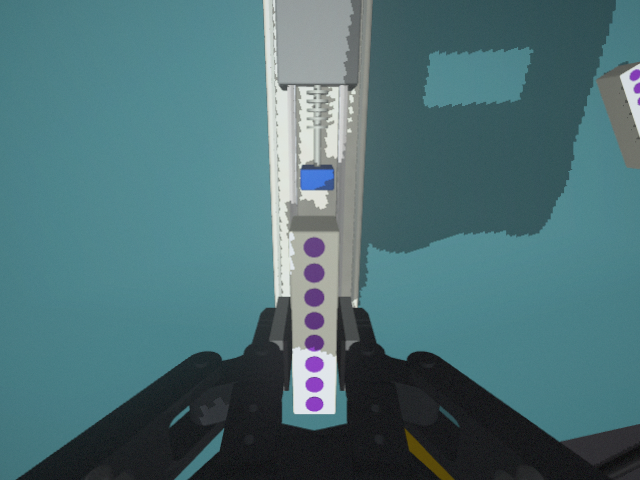

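The picture shows the strip under the tool with its front top edge at (314,231). The follower's front top edge is at (317,191) and the hood mouth at (317,84). The base edges run down both sides, about 265 to 276 on the left and 371 to 357 on the right.

```bash
python3 - <<'E'
from h import *
p=np.load("p2.npy");s=dict(eef_pos=p[:3],ee_rot=p[3:]);q=p[3:]
M=R.from_quat([q[1],q[2],q[3],q[0]]).as_matrix()
def T(u,v,z): return (M.T@(at("wrist",u,v,z,s)-s["eef_pos"])).round(1)
for n,a in dict(well1=(314,247,106),well8=(314.5,404,106),front=(314,231,106),tail=(314.5,413,106),stripL=(290,233,106),stripR=(338,233,106),
 follL=(301,191,40),follR=(334,191,40),hoodL=(278,84,46.5),hoodR=(356,84,46.5)).items(): print(n,T(*a))
# knob-free: base left edge fit
g=cv2.imread("pics/w6.png")
hsv=cv2.cvtColor(g,cv2.COLOR_BGR2HSV)
for v in(20,60,120,160,200,240,270):
    row=hsv[v].astype(int); teal=(row[:,0]>80)&(row[:,0]<100)&(row[:,1]>80)
    nt=np.where(~teal[230:420])[0]+230
    print(v,nt[0],nt[-1],T(nt[0],v,14),T(nt[-1],v,14))
b=(hsv[...,0]>105)&(hsv[...,0]<125)&(hsv[...,1]>150)&(hsv[...,2]>60)
ys,xs=np.where(b);print("blue",xs.min(),xs.max(),ys.min(),ys.max(),[(v,np.where(b[v])[0][[0,-1]]) for v in(170,180,188) if b[v].any()])
E
```

```text
well1 [ 38.8   0.5 -46. ]
well8 [-38.9   0.8 -46. ]
front [ 45.4   0.5 -46. ]
tail [-44.2   0.8 -46. ]
stripL [ 44.6  -8.8 -46. ]
stripR [ 44.6   9.9 -46. ]
follL [49.3 -6.8 20. ]
follR [49.3 11.9 20. ]
hoodL [103.7 -17.4  13.5]
hoodR [103.7  21.4  13.5]
20 263 384 [139.1 -27.6  46. ] [139.2  39.1  46. ]
60 265 378 [119.6 -27.4  46. ] [119.6  37.1  46. ]
120 267 383 [ 87.5 -27.7  46. ] [87.5 42.  46. ]
160 269 384 [ 64.1 -27.5  46. ] [64.  44.2 46. ]
200 270 365 [ 38.8 -27.9  46. ] [38.9 33.7 46. ]
240 272 361 [ 11.5 -27.7  46. ] [11.6 32.3 46. ]
270 273 359 [-10.4 -27.8  46. ] [-10.3  31.9  46. ]
blue 301 333 169 189 [(170, array([301, 333])), (180, array([301, 328])), (188, array([302, 316]))]
```

The heading is right: the base edge is parallel within 0.2°. The strip is 1.6 mm off the centre line and 4 mm short of the follower. I'll back off 4 mm, shift 1.6 mm in y and lower to just above the walls.

```bash
python3 -m crank '[[[-0.16,0.064,0.2,0,0,0,10],[0,0,0.4,0,0,0,10],[0,0,0.5,0,0,0,10],[0,0,0.4,0,0,0,10],[0,0,0.3,0,0,0,10],[0,0,0.2,0,0,0,10],[0,0,0.14,0,0,0,10],[0,0,0,0,0,0,10]]]'
python3 -m crank '[[[0,0,0,0,0,0,10],[0,0,0,0,0,0,10],[0.05,0,0,0,0,0,10],[0.05,0,0,0,0,0,10],[0.05,0,0,0,0,0,10],[0.05,0,0,0,0,0,10],[0,0,0,0,0,0,10],[0,0,0,0,0,0,10]]]'
```

```text
time_s: 11.95
eef_pos: [607.2, -38.4, 6.2]
ee_rot: [-0.0, 0.158, 0.987, 0.0]
force: [-1.1, 1.1, -1.0]
grip_width: 0.224
grip_force: 30.0
time_s: 12.75
eef_pos: [602.5, -36.9, 6.5]
ee_rot: [0.0, 0.158, 0.987, -0.0]
force: [0.4, 0.4, -0.7]
grip_width: 0.225
grip_force: 30.0
```

```bash
python3 -m crank '[[[0.05,0,0,0,0,0,10],[0.05,0,0,0,0,0,10],[0.05,0,0,0,0,0,10],[0.05,0,0,0,0,0,10],[0,0,0,0,0,0,10],[0,0,0,0,0,0,10],[0,0,0,0,0,0,10],[0,0,0,0,0,0,10]]]'
python3 -m crank '[[[0.05,0,0,0,0,0,10],[0.05,0,0,0,0,0,10],[0.05,0,0,0,0,0,10],[0.05,0,0,0,0,0,10],[0,0,0,0,0,0,10],[0,0,0,0,0,0,10],[0,0,0,0,0,0,10],[0,0,0,0,0,0,10]]]'
python3 -m crank '[[[0.04,0,0,0,0,0,10],[0.04,0,0,0,0,0,10],[0.04,0,0,0,0,0,10],[0,0,0,0,0,0,10],[0,0,0,0,0,0,10],[0,0,0,0,0,0,10],[0,0,0,0,0,0,10],[0,0,0,0,0,0,10]]]'
```

```text
time_s: 13.55
eef_pos: [597.9, -35.4, 6.5]
ee_rot: [0.0, 0.158, 0.987, -0.0]
force: [3.4, -0.8, -1.0]
grip_width: 0.227
grip_force: 29.9
time_s: 14.35
eef_pos: [593.2, -33.8, 6.6]
ee_rot: [0.0, 0.158, 0.987, -0.0]
force: [4.6, -1.4, -1.3]
grip_width: 0.222
grip_force: 30.0
time_s: 15.15
eef_pos: [590.6, -33.0, 6.7]
ee_rot: [0.001, 0.158, 0.987, -0.0]
force: [4.9, -2.3, -0.3]
grip_width: 0.224
grip_force: 30.0
```

```bash
cat > look.py <<'E'
from h import *
import sys
F=[];W=[]
for i in range(10):
    s=sense();F.append(s["force"])
    g=capture("wrist")
cv2.imwrite(f"pics/{sys.argv[1]}.png",g)
d=np.array([-.950,.312,0]);F=np.array(F);print("F",F.mean(0).round(2),"along",(F@d).mean().round(2),(F@d).std().round(2))
q=s["ee_rot"];M=R.from_quat([q[1],q[2],q[3],q[0]]).as_matrix();zt=s["eef_pos"][2]
print("tcp",s["eef_pos"].round(1))
h=cv2.cvtColor(g,cv2.COLOR_BGR2HSV).astype(int)
m=((h[...,0]>128)&(h[...,0]<160)&(h[...,1]>90)&(h[...,2]>50)).astype(np.uint8);m[:,:285]=0;m[:,345:]=0
n,_,st,c=cv2.connectedComponentsWithStats(m)
for k in range(1,n):
    if st[k,4]>60: print("well",c[k].round(1),(M.T@(at("wrist",*c[k],zt+46)-s["eef_pos"])).round(1))
b=(h[...,0]>105)&(h[...,0]<125)&(h[...,1]>150)&(h[...,2]>60);b[:,:280]=0;b[:,360:]=0
ys,xs=np.where(b)
if len(ys):
    print("blue",xs.min(),xs.max(),ys.min(),ys.max())
    for v in(ys.min(),ys.max()): print(v,(M.T@(at("wrist",317,v,40)-s["eef_pos"])).round(1))
E
python3 look.py w7; python3 - <<'E'
import cv2,numpy as np
g=cv2.imread("pics/w7.png")
t=cv2.resize(g[60:260,240:400],None,fx=2.9,fy=2.9,interpolation=cv2.INTER_CUBIC)
cv2.imwrite("pics/w7c.png",t)
E
```

```text
F [ 5.59 -1.72 -1.28] along -5.85 0.48
tcp [590.6 -33.    6.7]
well [313.8 246.8] [ 38.9   0.5 -46.1]
well [313.8 272.5] [ 27.8   0.5 -46.1]
well [313.9 297. ] [ 16.8   0.5 -46.1]
well [313.9 320.4] [  5.7   0.5 -46. ]
well [313.9 342.7] [ -5.4   0.5 -46. ]
well [314.1 364. ] [-16.6   0.6 -46. ]
well [313.9 384.4] [-27.7   0.6 -46. ]
well [314.1 403.9] [-38.9   0.6 -46. ]
blue 293 336 195 221
195 [ 57.1   1.8 -33.4]
221 [ 46.    1.8 -33.4]
```

No slip. The follower is pushed 8.6 mm going by force and about 10 mm going by sight, so I'll push 3 mm more and recheck.

```bash
python3 -m crank '[[[0.04,0,0,0,0,0,10],[0.04,0,0,0,0,0,10],[0.04,0,0,0,0,0,10],[0,0,0,0,0,0,10],[0,0,0,0,0,0,10],[0,0,0,0,0,0,10],[0,0,0,0,0,0,10],[0,0,0,0,0,0,10]]]'
python3 look.py w8 | grep -v well
```

```text
time_s: 16.45
eef_pos: [588.1, -32.2, 6.8]
ee_rot: [0.001, 0.158, 0.987, -0.0]
force: [6.9, -2.0, -1.3]
grip_width: 0.222
grip_force: 29.9
F [ 6.94 -2.11 -1.36] along -7.25 0.5
tcp [588.1 -32.2   6.7]
blue 293 336 196 221
196 [ 56.7   1.8 -33.4]
221 [ 46.    1.8 -33.3]
```

```bash
python3 -m crank '[[[0.02,0,0,0,0,0,10],[0,0,0.05,0,0,0,10],[0,0,0.05,0,0,0,10],[0,0,0.05,0,0,0,10],[0,0,0,0,0,0,10],[0,0,0,0,0,0,10],[0,0,0,0,0,0,10],[0,0,0,0,0,0,10]]]'
python3 look.py w9 | grep -v well
```

```text
time_s: 17.75
eef_pos: [588.1, -32.2, 3.7]
ee_rot: [0.002, 0.158, 0.987, -0.0]
force: [7.1, -2.6, 2.8]
grip_width: 0.228
grip_force: 30.5
F [ 7.26 -1.89  2.88] along -7.48 0.67
tcp [588.1 -32.1   3.7]
blue 293 337 197 223
197 [ 57.    1.7 -36.5]
223 [ 46.    1.7 -36.4]
```

```bash
python3 -m crank '[[[0,0,0.04,0,0,0,10],[0,0,0,0,0,0,10],[0,0,0,0,0,0,10],[0,0,0,0,0,0,10],[0,0,0,0,0,0,10],[0,0,0,0,0,0,10],[0,0,0,0,0,0,10],[0,0,0,0,0,0,10]]]'
python3 look.py w10 | grep -v blue
```

```text
time_s: 19.05
eef_pos: [588.1, -32.2, 2.8]
ee_rot: [0.002, 0.158, 0.987, -0.0]
force: [7.7, -1.6, 3.4]
grip_width: 0.226
grip_force: 30.5
F [ 7.07 -2.05  3.21] along -7.36 0.46
tcp [588.1 -32.2   2.7]
well [313.7 247. ] [ 38.8   0.5 -46.1]
well [313.9 272.8] [ 27.7   0.5 -46.1]
well [313.9 297.3] [ 16.6   0.5 -46. ]
well [313.9 320.6] [  5.6   0.5 -46. ]
well [313.9 342.7] [ -5.5   0.5 -46. ]
well [314. 364.] [-16.6   0.5 -45.9]
well [313.9 384.2] [-27.7   0.5 -45.9]
well [314.1 403.6] [-38.8   0.6 -45.8]
197 [ 57.1   1.7 -37.5]
224 [ 45.8   1.7 -37.4]
```

Fz has levelled off while the strip keeps descending, so it's rubbing on the follower, not landing on something. Continuing down.

```bash
python3 -m crank '[[[0,0,0.04,0,0,0,10],[0,0,0.04,0,0,0,10],[0,0,0,0,0,0,10],[0,0,0,0,0,0,10],[0,0,0,0,0,0,10],[0,0,0,0,0,0,10],[0,0,0,0,0,0,10],[0,0,0,0,0,0,10]]]'
python3 look.py w11 | grep -v -e blue -e well
```

```text
time_s: 20.35
eef_pos: [588.1, -32.2, 0.7]
ee_rot: [0.002, 0.158, 0.987, -0.0]
force: [6.2, -1.9, 2.4]
grip_width: 0.223
grip_force: 30.5
F [ 6.66 -2.32  3.09] along -7.05 0.39
tcp [588.1 -32.2   0.7]
198 [ 57.1   1.7 -39.5]
224 [ 46.4   1.8 -39.4]
```

```bash
python3 -m crank '[[[0,0,0.04,0,0,0,10],[0,0,0.04,0,0,0,10],[0,0,0,0,0,0,10],[0,0,0,0,0,0,10],[0,0,0,0,0,0,10],[0,0,0,0,0,0,10],[0,0,0,0,0,0,10],[0,0,0,0,0,0,10]]]'
python3 look.py w12 | grep -v -e blue -e well
```

```text
time_s: 21.65
eef_pos: [588.1, -32.2, -1.3]
ee_rot: [0.002, 0.158, 0.987, -0.0]
force: [7.7, -2.4, 2.8]
grip_width: 0.226
grip_force: 30.5
F [ 7.24 -2.07  3.03] along -7.52 0.49
tcp [588.1 -32.2  -1.3]
199 [ 57.1   1.7 -41.4]
226 [ 46.1   1.7 -41.4]
```

The strip is below the lip top with no new force. Continuing to the floor.

```bash
python3 -m crank '[[[0,0,0.04,0,0,0,10],[0,0,0.04,0,0,0,10],[0,0,0.04,0,0,0,10],[0,0,0,0,0,0,10],[0,0,0,0,0,0,10],[0,0,0,0,0,0,10],[0,0,0,0,0,0,10],[0,0,0,0,0,0,10]]]'
python3 look.py w13 | grep -v -e blue -e well
```

```text
time_s: 22.95
eef_pos: [588.1, -32.2, -4.3]
ee_rot: [0.002, 0.158, 0.987, -0.0]
force: [7.3, -2.6, 3.2]
grip_width: 0.226
grip_force: 30.5
F [ 6.97 -2.36  3.06] along -7.35 0.46
tcp [588.1 -32.2  -4.3]
201 [ 56.9   1.7 -44.5]
228 [ 46.2   1.7 -44.4]
```

```bash
python3 -m crank '[[[0,0,0.03,0,0,0,10],[0,0,0.02,0,0,0,10],[0,0,0,0,0,0,10],[0,0,0,0,0,0,10],[0,0,0,0,0,0,10],[0,0,0,0,0,0,10],[0,0,0,0,0,0,10],[0,0,0,0,0,0,10]]]'
python3 look.py w14 | grep -v -e blue -e well
```

```text
time_s: 24.25
eef_pos: [588.1, -32.2, -5.5]
ee_rot: [0.002, 0.158, 0.987, -0.0]
force: [7.1, -2.9, 3.8]
grip_width: 0.224
grip_force: 30.6
F [ 6.9  -2.19  3.38] along -7.24 0.39
tcp [588.2 -32.2  -5.5]
201 [ 57.2   1.6 -45.7]
229 [ 46.    1.7 -45.6]
```

```bash
python3 -m crank '[[[0,0,0.03,0,0,0,10],[0,0,0,0,0,0,10],[0,0,0,0,0,0,10],[0,0,0,0,0,0,10],[0,0,0,0,0,0,10],[0,0,0,0,0,0,10],[0,0,0,0,0,0,10],[0,0,0,0,0,0,10]]]'
python3 look.py w15 | grep -v -e blue
```

```text
time_s: 25.55
eef_pos: [588.2, -32.2, -5.9]
ee_rot: [0.002, 0.158, 0.987, -0.0]
force: [5.7, -2.1, 5.2]
grip_width: 0.223
grip_force: 30.8
F [ 5.84 -1.98  5.93] along -6.17 0.42
tcp [588.2 -32.2  -5.9]
well [313.7 247. ] [ 38.8   0.4 -46.1]
well [313.9 272.8] [ 27.7   0.5 -46.1]
well [313.9 297.3] [ 16.7   0.5 -46.1]
well [313.8 320.6] [  5.6   0.4 -46. ]
well [313.9 342.6] [ -5.4   0.5 -46. ]
well [314. 364.] [-16.6   0.6 -45.9]
well [313.9 384.2] [-27.6   0.5 -45.9]
well [314.1 403.6] [-38.7   0.7 -45.9]
201 [ 57.3   1.7 -46.1]
229 [ 46.2   1.7 -46.1]
```

It's on the floor: Fz rose 2.6 N and z matches. Release, raise and look.

```bash
python3 -m crank '[[[0,0,0,0,0,0,22],[0,0,0,0,0,0,26],[0,0,0,0,0,0,32],[0,0,0,0,0,0,40],[0,0,0,0,0,0,45],[0,0,-0.2,0,0,0,45],[0,0,-0.5,0,0,0,45],[0,0,-0.8,0,0,0,45]]]'
python3 -m crank '[[[0,0,-0.8,0,0,0,45],[0,0,-0.8,0,0,0,45],[0,0,-0.4,0,0,0,45],[0,0,0,0,0,0,45],[0,0,0,0,0,0,45],[0,0,0,0,0,0,45],[0,0,0,0,0,0,45],[0,0,0,0,0,0,45]]]'
python3 - <<'E'
from h import *
s=sense();np.save("p3.npy",np.r_[s["eef_pos"],s["ee_rot"]]);print(s["eef_pos"])
w=capture("wrist");cv2.imwrite("pics/w16.png",w)
t=capture("side")
cv2.imwrite("pics/side16.png",t)
c=np.zeros((480,800,3),np.uint8);c[:,:400]=w[:,120:520];c[:400,400:]=cv2.resize(t[215:290,305:420],(400,400*75//115),interpolation=cv2.INTER_CUBIC)[:400] if 0 else 0
x=cv2.resize(t[215:290,305:420],(400,261),interpolation=cv2.INTER_CUBIC);c[:261,400:]=x
cv2.imwrite("pics/f16.png",c)
E
```

```text
time_s: 26.85
eef_pos: [586.4, -31.6, 30.7]
ee_rot: [-0.001, 0.158, 0.987, 0.0]
force: [0.3, -0.8, -0.4]
grip_width: 0.528
grip_force: 0.0
time_s: 27.65
eef_pos: [586.6, -31.7, 79.7]
ee_rot: [-0.0, 0.158, 0.987, 0.0]
force: [-0.1, -0.0, 0.1]
grip_width: 0.526
grip_force: 0.0
[586.64180459 -31.7237281   79.6689306 ]
```

View pics/f16.png

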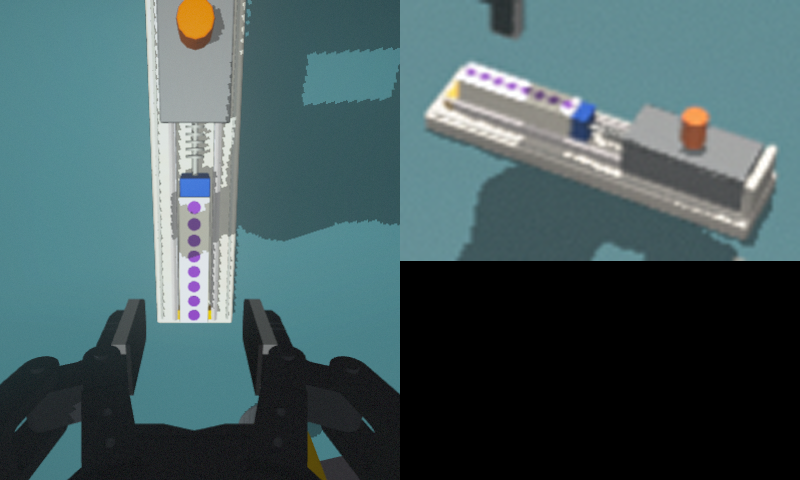

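The strip is seated: flat, flush with the follower top and behind the yellow lip. The hood mouth is at (317,123) and the knob top around (316,18).

```bash
python3 - <<'E'
from h import *
p=np.load("p3.npy");s=dict(eef_pos=p[:3],ee_rot=p[3:]);q=p[3:]
M=R.from_quat([q[1],q[2],q[3],q[0]]).as_matrix()
def T(u,v,z): return (M.T@(at("wrist",u,v,z,s)-s["eef_pos"])).round(1)
print("mouth",T(282,123,46.5),T(349,123,46.5),"knob",T(316,18,70.5),T(297,18,70.5),T(334,18,70.5),"w",T(314,208,40),T(314,315,40),"foll",T(317,197,40))
k=np.array([462.4,8.3,70.5]);print("knob from top",(M.T@(k-p[:3])).round(1))
E
```

```text
mouth [ 85.7 -17.6  33.3] [85.7 20.4 33.3] knob [130.8   1.4   9.3] [130.8  -7.3   9.3] [130.8   9.7   9.3] w [35.   0.6 39.7] [-42.1   0.7  39.6] foll [42.1  2.5 39.7]
knob from top [130.5  -0.7   9.3]
```

```bash
python3 -m crank '[[[0.6,0.056,0,0,0,0,45],[1,0,0,0,0,0,45],[1,0,0,0,0,0,45],[1,0,0,0,0,0,45],[1,0,0,0,0,0,45],[0.63,0,0,0,0,0,45],[0,0,0.3,0,0,0,45],[0,0,0.5,0,0,0,45]]]' 30
python3 -m crank '[[[0,0,0.5,0,0,0,45],[0,0,0.5,0,0,0,45],[0,0,0.4,0,0,0,45],[0,0,0.19,0,0,0,45],[0,0,0,0,0,0,30],[0,0,0,0,0,0,20],[0,0,0,0,0,0,10],[0,0,0,0,0,0,10]]]' 30
python3 -m crank '[[[0,0,0,0,0,0,10],[0,0,0,0,0,0,10],[0,0,0,0,0,0,10],[0,0,0,0,0,0,10],[0,0,0,0,0,0,10],[0,0,0,0,0,0,10],[0,0,0,0,0,0,10],[0,0,0,0,0,0,10]]]' 30
```

```text
time_s: 28.55
eef_pos: [464.1, 10.1, 60.4]
ee_rot: [0.001, 0.158, 0.987, -0.0]
force: [0.7, -0.5, 0.9]
grip_width: 0.525
grip_force: 0.0
time_s: 29.35
eef_pos: [463.2, 9.5, 21.0]
ee_rot: [0.0, 0.158, 0.987, -0.001]
force: [-2.1, -5.8, -0.4]
grip_width: 0.2
grip_force: 29.3
time_s: 30.15
eef_pos: [463.2, 9.5, 21.0]
ee_rot: [0.0, 0.158, 0.987, -0.001]
force: [-1.4, -5.6, 0.3]
grip_width: 0.192
grip_force: 29.2
```

The knob is held with a small side load. I'll relieve that and slide.

```bash
python3 -m crank '[[[-0.1,-0.03,0,0,0,0,10],[-0.3,0,0,0,0,0,10],[-0.4,0,0,0,0,0,10],[-0.4,0,0,0,0,0,10],[-0.4,0,0,0,0,0,10],[-0.2,0,0,0,0,0,10],[0,0,0,0,0,0,10],[0,0,0,0,0,0,10]]]'
python3 -m crank '[[[-0.3,0,0,0,0,0,10],[-0.4,0,0,0,0,0,10],[-0.4,0,0,0,0,0,10],[-0.4,0,0,0,0,0,10],[-0.4,0,0,0,0,0,10],[-0.4,0,0,0,0,0,10],[-0.2,0,0,0,0,0,10],[0,0,0,0,0,0,10]]]'
```

```text
time_s: 30.95
eef_pos: [507.2, -5.1, 20.9]
ee_rot: [0.002, 0.158, 0.987, -0.0]
force: [2.4, -3.5, 5.0]
grip_width: 0.2
grip_force: 29.7
time_s: 31.75
eef_pos: [566.1, -24.5, 20.9]
ee_rot: [0.001, 0.158, 0.987, -0.0]
force: [1.5, -4.7, 3.9]
grip_width: 0.196
grip_force: 29.8
```

```bash
python3 -m crank '[[[-0.2,0,0,0,0,0,10],[-0.2,0,0,0,0,0,10],[-0.04,0,0,0,0,0,10],[-0.04,0,0,0,0,0,10],[0,0,0,0,0,0,10],[0,0,0,0,0,0,10],[0,0,0,0,0,0,10],[0,0,0,0,0,0,10]]]'
python3 -m crank '[[[-0.04,0,0,0,0,0,10],[-0.04,0,0,0,0,0,10],[-0.02,0,0,0,0,0,10],[0,0,0,0,0,0,10],[0,0,0,0,0,0,10],[0,0,0,0,0,0,10],[0,0,0,0,0,0,10],[0,0,0,0,0,0,10]]]'
```

```text
time_s: 32.55
eef_pos: [576.6, -28.0, 20.9]
ee_rot: [0.0, 0.158, 0.987, -0.0]
force: [-3.1, -3.0, 5.5]
grip_width: 0.195
grip_force: 30.0
time_s: 33.35
eef_pos: [578.9, -28.7, 20.9]
ee_rot: [0.0, 0.158, 0.987, -0.0]
force: [-2.7, -2.1, 8.2]
grip_width: 0.198
grip_force: 30.0
```

```bash
python3 -m crank '[[[-0.04,0,0,0,0,0,10],[-0.04,0,0,0,0,0,10],[0,0,0,0,0,0,10],[0,0,0,0,0,0,10],[0,0,0,0,0,0,10],[0,0,0,0,0,0,10],[0,0,0,0,0,0,10],[0,0,0,0,0,0,10]]]'
python3 -m crank '[[[-0.04,0,0,0,0,0,10],[-0.02,0,0,0,0,0,10],[0,0,0,0,0,0,10],[0,0,0,0,0,0,10],[0,0,0,0,0,0,10],[0,0,0,0,0,0,10],[0,0,0,0,0,0,10],[0,0,0,0,0,0,10]]]'
```

```text
time_s: 34.15
eef_pos: [579.5, -28.9, 20.9]
ee_rot: [-0.002, 0.158, 0.987, -0.0]
force: [-9.1, -1.4, 11.4]
grip_width: 0.199
grip_force: 30.5
time_s: 34.95
eef_pos: [579.5, -28.9, 20.8]
ee_rot: [-0.004, 0.158, 0.988, 0.0]
force: [-16.3, -0.7, 17.1]
grip_width: 0.196
grip_force: 30.9
```

Hard stop: the position has stopped at 122.5 mm of travel with rising force, and the knob is at bay x ≈ -2. Release and raise.

```bash
python3 -m crank '[[[0.04,0,0,0,0,0,10],[0,0,0,0,0,0,22],[0,0,0,0,0,0,35],[0,0,0,0,0,0,45],[0,0,0,0,0,0,45],[0,0,-0.3,0,0,0,45],[0,0,-0.7,0,0,0,45],[0,0,-1,0,0,0,45]]]'
python3 -m crank '[[[0,0,-1,0,0,0,45],[0,0,-0.8,0,0,0,45],[0,0,-0.4,0,0,0,45],[0,0,0,0,0,0,45],[0,0,0,0,0,0,45],[0,0,0,0,0,0,45],[0,0,0,0,0,0,45],[0,0,0,0,0,0,45]]]'
python3 - <<'E'
from h import *
s=sense();g=capture("wrist");cv2.imwrite("pics/w17.png",g)
h=cv2.cvtColor(g,cv2.COLOR_BGR2HSV).astype(int)
m=((h[...,0]>8)&(h[...,0]<22)&(h[...,1]>180)&(h[...,2]>190)).astype(np.uint8)
n,_,st,c=cv2.connectedComponentsWithStats(m)
d=np.array([-.950,.312,0]);o=np.array([577.2,-30.4,0])
for k in range(1,n):
    if st[k,4]>80: p=at("wrist",*c[k],70.5);print(st[k],c[k],p,"bay x",(p-o)@d,s["force"].round(1))
E
```

```text
time_s: 35.75
eef_pos: [580.6, -29.0, 70.6]
ee_rot: [-0.001, 0.158, 0.987, 0.0]
force: [1.2, 0.5, 0.2]
grip_width: 0.523
grip_force: 0.0
time_s: 36.55
eef_pos: [580.9, -29.1, 124.9]
ee_rot: [-0.0, 0.158, 0.987, 0.0]
force: [-0.3, -1.0, -0.4]
grip_width: 0.529
grip_force: 0.0
[302 241  24  19 294] [312.92857143 250.97959184] [580.3 -29.1  70.5] bay x -2.539399999999914 [-0.3 -1.  -0.4]
```

```bash
python3 -c "
from rig import *
print(finish_job())"
```

```text
the job is handed in; nothing more can be done
None
```

The strip lies flat in the channel behind the yellow lip, the hood is closed against its hard stop, and the gripper has let go and is clear; I handed the job in at about 36.6 s, with no verdict shown.

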